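# Unlock the service box with its key and open the panel

### The arm

A 6-joint arm with a two-finger parallel gripper is mounted at the origin on a cart in front of the work surface, level with it; the furniture and walls round the work are solid. World frame = base frame: x ahead of the robot, y to its left, z up, the work surface at z = 0. Lengths are in m, angles in rad, forces in N, time in s.
With the tool pointing down it reaches from about 0.35 to 0.775 m from the base axis. Payload 5.5 kg.
Tool frame: the origin (TCP) lies between the finger pads; the fingertips stand 22 mm ahead of it and the grasp point (between the pads) lies 3 mm ahead of it; z points along the fingers, y is the line along which they close (so a half turn about z gives the same grasp; the last joint's range is limited). The gripper opens to 85 mm and grips with 20 to 120 N. Pads are 22 mm wide; open, the fingers measure 114 mm over their backs; the gripper's body (76 mm by 85 mm) begins 54 mm behind the grasp point. The pads swing forward as they close: fully open they stand 13 mm farther back than shut.
Start: joints at [-1.387, 0.313, 0.046, 1.304, 0, 1.431], TCP at [0.183, -0.545, 0.253] pointing down, gripper open.
Joint ranges: [-2.76, 2.76], [-0.86, 1.69], [-1.03, 1.26], [-2.2, 2.34], [-1.47, 1.5], [-3.14, 3.14]. Speed limits (rad/s): [2.57, 2.57, 3.14, 3.14, 3.14, 3.14].

### API

Orientations are given as a unit quaternion [w, x, y, z].
In Python, from workcell import env, camrig, ticket, telemetry gives the robot as it stands (env), with the cameras (camrig), the job (ticket) and the readings (telemetry).
- The arm moves only by the tool shift_gripper, called after ">>>" in YAML: its name, and indented under it one key for each argument. Schema: {"type":"object","properties":{"segments":{"type":"array","items":{"type":"array","items":{"type":"array","items":{"type":"number"},"minItems":6,"maxItems":6},"minItems":1,"maxItems":8},"minItems":1,"maxItems":1},"finger_gap":{"type":"number"},"grip_n":{"type":"number"},"only":{"type":"string"},"quiet":{"type":"boolean"},"lines":{"type":"string"}},"required":["segments"],"additionalProperties":false}. segments is a list that holds a single list of rows (three levels of brackets), with 1 to 8 rows, each of 6 numbers: dx, dy, dz in normalised numbers (1 is 0.4 m), then a rotation vector rx, ry, rz in shares of 2 pi rad (1.0 is 2 pi rad); each row is the pose to reach, as a shift and turn from the pose commanded when the call began, along the tool's axes at that moment; what a row does not reach only later rows make up. A row lasts 1/8 s, in which the tool goes at most 0.0625 m and 0.188 rad, less where a joint would pass 70% of its speed; a pose out of reach is approached as far as the arm can. finger_gap is the finger opening in m, set as the call begins (left out keeps the last). The fingers move at their own pace and stop on an object; grip_n is the grip in N (left out, the last holds). Time passes only in rows, so rows that do not move let the fingers close. The tool returns the time, the measured TCP pose, the force, the opening and the grip force at its end. only (a regular expression) keeps the lines of the reply that match it, lines (a string "A,B") keeps lines A to B, and quiet returns only ok. No shift or turn number may pass 1 either way. Input that does not fit is refused with a message, and nothing moves.
- telemetry.get_state(): the state, without advancing time (a new reading comes with each control period).
- camrig.read_camera(name): name is "scene" or "top"; returns a dict with "image" (384x512x3 uint8, red, green, blue), "K" (3x3 intrinsics, pixels), "R" (3x3) and "t" (3): a world point X has camera coordinates R X + t. Camera axes: x right, y down, z forward; pixel columns grow to the right and rows downward; lengths in m; the calibration is good to about 2 mm. A picture is of the moment at which its call begins. There is no depth.
- ticket.hand_in(): hands the job in; it is judged then, once.
The state is a dict: "clock": time; "joint_pos": joint angles; "qvel": joint speeds; "tau": joint torques, N m; "tcp_pos": TCP position; "orientation": TCP orientation; "wrist_force": force on the tool from outside, world axes, zero at the start; "ft_torque": the same for the moment, N m; "finger_gap": finger opening in m; "grip_force": force on a finger pad.
Only numpy, scipy, OpenCV 4.12 (cv2) and the standard library are available. Lean on these libraries where they do the work, as an engineer would, in place of code of your own. Each camera call takes 0.05 s, during which the arm holds its last target. There are 200 camera calls.

### The job

Take the T-handled key out of the key rest, put its flat blade fully into the slot of the lock on the service box and turn it clockwise by a quarter turn, so that the cam tongue swings clear of the panel. Then let go of the key, leaving it in the lock, and swing the panel up by its bar handle until it stands wide open, at least upright. Leave the disc-headed key in the rest and do not disturb the things standing round the work.

Things in the scene. Friction and masses are not known exactly. Their poses are not given: they have to be found in the camera images.
- service_box: Grey painted steel box on the bench, fixed, 240 x 240 mm, 85 mm high, hollow under its panel. Origin: centre of its underside; x points from its front to its back, y to the left seen from the front, z up. Its flat top (z = 85 mm) has a front ledge (x -120 to -58 mm) that carries the lock at its right, and behind it the panel
- lock_seat (a point): Where the tip of the key's blade stands when the key is fully in: on the lock's upright turning axis, at x -88, y -62, z 100 mm in the box's frame (axes as the box). The flange then sits on the drum's top. The blade has up to about 0.2 rad of play in the slot
- lock_top (a point): Centre of the lock drum's flat top, 18 mm above lock_seat: an upright steel drum 44 mm in diameter with a slot 27 x 9.5 mm, 22 mm deep, across its middle. Fully locked, the slot runs along the box's y. At the start the lock stands anywhere from there to 0.6 rad clockwise (from above), which no reading gives: see it, or feel for it with the blade. This point's axes do not turn with the drum
- lock_base (a point): Foot of the lock's axis, on the ledge. From under the drum a dark steel cam tongue, 16 mm wide, reaches 61 mm from the axis, square to the slot (along box +x when fully locked), 3 mm over the panel's edge, so the panel cannot lift. The lock turns clockwise, dry friction about 0.12 N m, to a stop 1.57 rad from fully locked; the tongue clears the panel from about 1.2 rad. It stays where left
- t_key: Steel T-handled key, 110 mm long, about 150 g, loose, upright. Origin: centre of the blade's tip; z up along the key, y along blade and T bar. Blade 22 (y) x 5.5 (x) mm, z 0 to 18 mm; flange 32 mm in diameter, z 18 to 23; round shank 10 mm thick; T bar 70 (y) x 12 (x) x 14 mm, z 96 to 110. Grip the bar across x at its middle
- disc_key: The other key, not to be used: same length and flange, but an upright disc 42 mm in diameter and 12 mm thick for a head and a bit 12 mm square that does not fit the slot. It stands in the other hole of the rest; which hole has which key varies. Origin: centre of the bit's tip, z up
- key_rest: Black plastic block, fixed, 56 (x) x 144 (y) x 34 mm, with two round blind holes 26 mm in diameter and 26 mm deep at y = -42 and +42 mm, in which the keys stand, their flanges on its top face and their tips 16 mm above the bench. Origin: centre of its underside
- panel (a joint): Opening angle of the panel, rad: 0 shut, 1.57 upright, 1.75 at its stop. Grey steel panel, 160 x 212 mm, 8 mm thick, flush with the box's top; its stiff hinge (about 0.45 N m of friction) keeps it where it is left
- panel_hinge (a point): Middle of the panel's hinge line, at x 106, y 0, z 85 mm in the box's frame. The hinge line runs along the box's y; the free edge is 162 mm in front of it and swings up and back
- panel_handle (a point): Middle of the panel's bar handle: a round steel bar 10 mm in diameter, 90 mm long along the box's y, 40 mm above the panel's top face, on two posts at its ends; 138 mm in front of the hinge line and 45 mm left of the box's middle when shut. It turns with the panel; its round bar can turn between the fingers
- phone_box: Light grey flat carton, 168 x 106 x 28 mm, loose bystander. Origin: centre of its underside
- tape_roll: Roll of white tape, 100 mm in diameter, 25 mm high, lying flat, loose bystander. Origin: centre of its underside
- thread_tub: Teal tub with a white lid, 64 mm in diameter, 101 mm high, standing, loose bystander. Origin: centre of its underside

How it is judged:
On the way, in this order (a step that is already met when the one before it is completed fails the run):
1. the T key's blade is fully in the lock's slot (distance between t_key and lock_seat below 0.006 m), for 0.1 s.
2. the key, still in the slot, is turned towards a quarter turn (more than 1.1 rad from the locked direction) (distance between t_key and lock_seat below 0.009 m and angle between the y axis of t_key and the y axis of service_box, either way round above 1.1 rad), for 0.1 s.
At the end, for the whole second after the job is handed in: The panel stands open by more than 1.45 rad (about upright or beyond) and the T key stands at rest in the lock, its blade's tip within 10 mm of the seat and less than 0.3 rad from upright (value of joint panel above 1.45 rad and distance between t_key and lock_seat below 0.01 m and angle between t_key's own z axis and vertical below 0.3 rad and linear speed of t_key below 0.02 m/s); the robot touches nothing.
It fails at once if the disc-headed key is taken out of the rest or moved by more than 30 mm (distance of disc_key from where it was at the start of the episode above 0.03 m).
It fails at once if the carton is moved by more than 30 mm (distance of phone_box from where it was at the start of the episode above 0.03 m).
It fails at once if the tape roll is moved by more than 30 mm (distance of tape_roll from where it was at the start of the episode above 0.03 m).
It fails at once if the tub is moved by more than 30 mm (distance of thread_tub from where it was at the start of the episode above 0.03 m).
It also fails if it takes over 58 s, if anything falls off the work surface, if the arm or the gripper's body presses on something with over 40 N, if the wrist force passes 120 N, or if a joint passes its speed limit or range.

## Working session

There is one attempt and no reset: what is moved stays moved. The work goes in short steps, Python scripts to look and compute and a tool call to move; the robot and the scene stay as the last step left them, time stands still between calls to the robot, and variables do not carry over. Pictures are saved under pics/ and viewed, at most 10 in all, crops included, and the job is handed in when it is done.

```bash
ls; mkdir -p pics
```

Run:
```python
from workcell import env, camrig, ticket, telemetry
import cv2,json,numpy as np
print(telemetry.get_state())
for n in("scene","top"):
    c=camrig.read_camera(n); cv2.imwrite(f"pics/{n}0.png",c["image"][:,:,::-1]); np.savez(f"{n}0.npz",**c)
    print(n,c["K"],c["R"],c["t"], -c["R"].T@c["t"])
```

```text
pics
workcell.py
{'clock': 0.0, 'joint_pos': array([-1.38660564e+00,  3.14001101e-01,  4.49581660e-02,  1.30358594e+00,
       -2.49954853e-05,  1.43121772e+00]), 'qvel': array([-2.09263865e-03,  4.10524586e-04,  7.15258244e-06,  7.73535164e-05,
       -7.17874696e-04,  1.03609663e-03]), 'tau': array([-1.02191258e-03, -4.80624497e+01,  2.98534459e+01,  1.90985244e-02,
       -1.05607130e-04,  1.07972204e-05]), 'tcp_pos': array([ 0.18283961, -0.54465339,  0.25239992]), 'orientation': array([-9.15767052e-04,  9.86924856e-01,  1.61178441e-01, -3.29313714e-05]), 'wrist_force': array([ 0.31989395, -0.11834067,  0.2963105 ]), 'ft_torque': array([ 0.00936246,  0.00383581, -0.0401687 ]), 'grip_force': 0.0, 'finger_gap': 0.08540841052576909}
scene [[348.04994924   0.         257.31773464]
 [  0.         348.04994924 192.46339821]
 [  0.           0.           1.        ]] [[ 0.91954819 -0.39253496  0.01863933]
 [-0.20566357 -0.52111835 -0.82833457]
 [ 0.33486357  0.75786013 -0.55992358]] [-0.50663739  0.19092298  0.90950086] [ 0.20058469 -0.78865385  0.67684246]
top [[375.74497285   0.         256.42514196]
 [  0.         375.74497285 187.63955919]
 [  0.           0.           1.        ]] [[-0.01114465 -0.99992456 -0.00516527]
 [-0.9781761   0.01197378 -0.20743226]
 [ 0.20747846  0.00274079 -0.97823575]] [-0.01105889  0.55319834  1.30832309] [ 0.26955329 -0.02126777  1.39454248]
```

View pics/scene0.png

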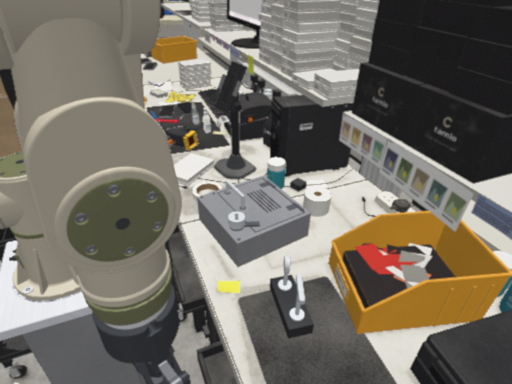

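View pics/top0.png

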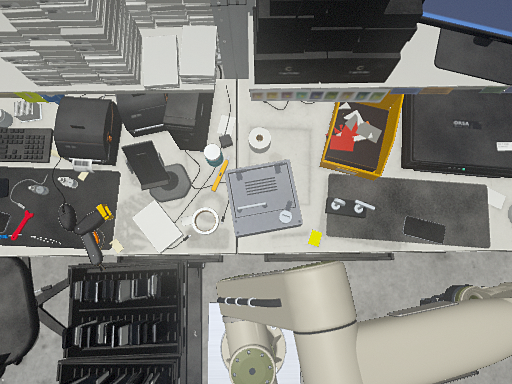

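The scene view shows the box at about (252,217), the lock at (237,217) and the rest at (292,305). In the top view they are at (264,197), (286,216) and (352,207). I'll enlarge both views side by side.

Run:
```python
import cv2,numpy as np
a=cv2.imread("pics/top0.png")[150:245,215:385]; b=cv2.imread("pics/scene0.png")
A=cv2.resize(a,None,fx=4.7,fy=4.7,interpolation=cv2.INTER_CUBIC); cv2.imwrite("pics/topc.png",A)
B=np.vstack([cv2.resize(b[175:265,190:315],None,fx=3.3,fy=3.3,interpolation=2)]) 
C=cv2.resize(b[250:340,260:325],None,fx=3.3,fy=3.3,interpolation=2)
cv2.imwrite("pics/scenec.png",np.hstack([B,C]))
```

```text
(no output)
```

View pics/topc.png

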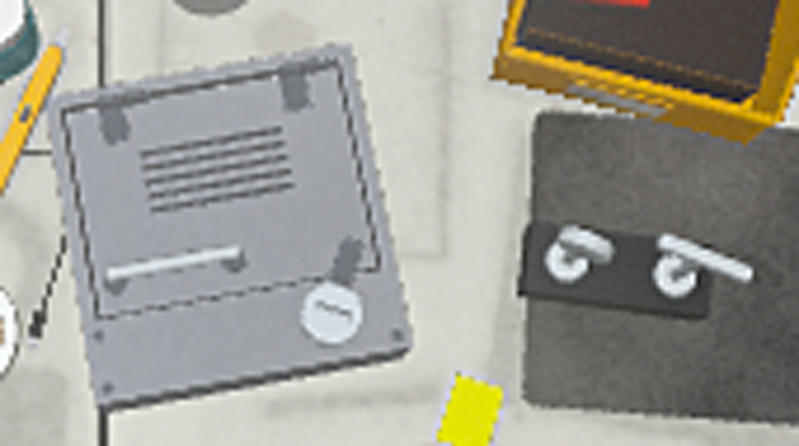

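View pics/scenec.png

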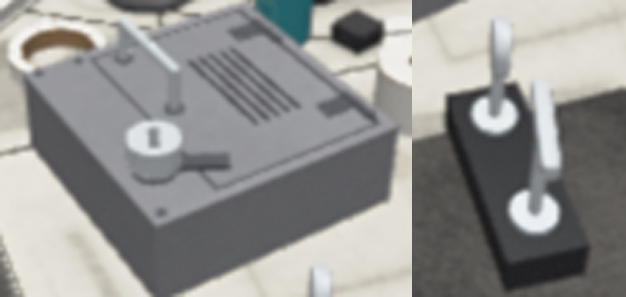

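The T key is in the right-hand hole: in the top crop its bar runs from (663,243) to (748,273) and its flange is at (676,273). The drum is at (331,312), with the slot tilted clockwise and the tongue up and to the right. Next I measure these by casting rays.

Create h.py:
```python
import numpy as np,cv2
def load(n): return np.load(n+".npz")
def ray(c,p,z):
    o=-c["R"].T@c["t"]; d=c["R"].T@np.linalg.solve(c["K"],[p[0],p[1],1]); return o+d*(z-o[2])/d[2]
def proj(c,X):
    x=c["K"]@(c["R"]@np.asarray(X)+c["t"]); return x[:2]/x[2]
def tri(c1,p1,c2,p2):
    A=[];b=[]
    for c,p in((c1,p1),(c2,p2)):
        d=c["R"].T@np.linalg.solve(c["K"],[p[0],p[1],1]); d/=np.linalg.norm(d); P=np.eye(3)-np.outer(d,d)
        A.append(P); b.append(P@(-c["R"].T@c["t"]))
    x=np.linalg.solve(A[0]+A[1],b[0]+b[1]); return x
```

Run:
```python
from h import *
T=load("top0");S=load("scene0")
ct=lambda x,y:((x+.5)/4.7-.5+215,(y+.5)/4.7-.5+150)
def cs(x,y,k=0): return ((x+.5)/3.3-.5+190,(y+.5)/3.3-.5+175) if not k else ((x-412+.5)/3.3-.5+260,(y+.5)/3.3-.5+250)
np.set_printoptions(precision=4,suppress=True)
# bright blobs
for n,c,roi in(("top",T,(215,150,170,95)),("scene",S,(190,175,140,165))):
    x0,y0,w,h=roi; im=cv2.resize(c["image"][y0:y0+h,x0:x0+w],None,fx=8,fy=8,interpolation=2)
    hsv=cv2.cvtColor(im,cv2.COLOR_RGB2HSV); m=((hsv[...,2]>190)&(hsv[...,1]<30)).astype(np.uint8)
    for q in cv2.findContours(m,cv2.RETR_EXTERNAL,cv2.CHAIN_APPROX_NONE)[0]:
        a=cv2.contourArea(q)/64
        if 15<a<400:
            e=cv2.fitEllipse(q); r=cv2.minAreaRect(q)
            f=lambda p:np.array([(p[0]+.5)/8-.5+x0,(p[1]+.5)/8-.5+y0])
            print(n,a,"ell",f(e[0]),np.array(e[1])/8,e[2],"rect",f(r[0]),np.array(r[1])/8,r[2])
print("drum top",ray(T,ct(331,311),.118))
print("drum scene",ray(S,cs(154,137),.118))
b=[ray(T,ct(*p),.126) for p in((663,241),(749,272))]; print("bar",b,np.linalg.norm(b[1]-b[0]))
print("flanges",ray(T,ct(676,274),.039),ray(T,ct(568,261),.039),ray(S,cs(534,213,1),.039),ray(S,cs(494,116,1),.039))
b=[ray(S,cs(*p,1),.126) for p in((540,85),(548,160))]; print("bar S",b,np.linalg.norm(b[1]-b[0]))
print("box corners",*[ray(T,ct(*p),.085) for p in((50,97),(347,44),(411,343),(103,402))])
print("box corners S",*[ray(S,cs(*p),.085) for p in((30,75),(395,125),(155,230))])
h=[tri(T,ct(*p),S,cs(*q)) for p,q in(((112,274),(122,22)),((238,252),(177,70)))]; print("handle",h)
b=[ray(T,ct(*p),.118) for p in((315,307),(349,315))]; print("slot",b)
print("tongue end",ray(T,ct(352,240),.09))
```

```text
top 18.7265625 ell [364.4992 239.9323] [ 1.7724 24.251 ] 91.49114227294922 rect [364.9385 239.9743] [26.783   1.9575] 2.1858010292053223
top 264.71875 ell [343.2167 231.8801] [27.6024 51.1196] 86.47233581542969 rect [341.75   232.0625] [24.75  46.125] 90.0
top 124.96875 ell [285.1584 216.1946] [12.4521 12.8375] 107.58158111572266 rect [285.1747 216.3476] [12.8581 12.1853] 19.983104705810547
top 33.7421875 ell [358.007  208.2951] [7.0137 8.157 ] 125.19876861572266 rect [357.8125 208.375 ] [8.3969 6.9827] 45.0
top 53.90625 ell [251.0219 205.3123] [ 2.1353 42.9082] 79.69329833984375 rect [251.3138 205.1949] [ 2.4832 28.5326] 79.63367462158203
top 29.96875 ell [334.8311 205.5111] [6.2556 8.2959] 117.26814270019531 rect [334.7561 205.8594] [8.4359 5.9378] 29.47589111328125
top 48.3671875 ell [364.8324 204.2582] [ 2.6484 29.3505] 111.91483306884766 rect [364.7642 204.1825] [20.6126  2.8266] 21.721050262451172
top 23.90625 ell [339.0663 200.4903] [ 2.9677 11.439 ] 109.35220336914062 rect [339.2132 200.3979] [10.3475  3.1526] 19.24952507019043
top 20.59375 ell [223.2051 178.5227] [4.6117 8.2
[... 1411 characters left out ...]
]
bar [array([ 0.4881, -0.3567,  0.126 ]), array([ 0.4646, -0.4174,  0.126 ])] 0.06515669884134015
flanges [ 0.4771 -0.388   0.039 ] [ 0.4883 -0.305   0.039 ] [ 0.4766 -0.3888  0.039 ] [ 0.4892 -0.3059  0.039 ]
bar S [array([ 0.4884, -0.3602,  0.126 ]), array([ 0.4644, -0.4138,  0.126 ])] 0.05871780909718105
box corners [0.6127 0.0939 0.085 ] [ 0.652  -0.1346  0.085 ] [ 0.4206 -0.1755  0.085 ] [0.3796 0.0534 0.085 ]
box corners S [0.3831 0.0522 0.085 ] [ 0.6511 -0.134   0.085 ] [ 0.4163 -0.1804  0.085 ]
handle [array([0.4687, 0.0445, 0.126 ]), array([ 0.4845, -0.0475,  0.1284])]
slot [array([ 0.4439, -0.1028,  0.118 ]), array([ 0.4377, -0.1273,  0.118 ])]
tongue end [ 0.4979 -0.1336  0.09  ]
```

Add to h.py:
```python
from scipy.spatial.transform import Rotation as Ro
def go(s,p,a):
    "tool-axes shift from state s to position p, tool down, tool x at yaw a"
    q=s["orientation"]; R0=Ro.from_quat([q[1],q[2],q[3],q[0]])
    R1=Ro.from_matrix(np.c_[[np.cos(a),np.sin(a),0],[np.sin(a),-np.cos(a),0],[0,0,-1]])
    print("go",np.round(R0.inv().apply(np.array(p)-s["tcp_pos"]),4),np.round((R0.inv()*R1).as_rotvec(),3))
```

Run:
```python
from h import *
from workcell import env, camrig, ticket, telemetry
np.set_printoptions(precision=4,suppress=True)
T=load("top0");S=load("scene0")
print("drum tri",tri(T,(285.16,216.2),S,(236.19,216.29)),ray(T,(285.16,216.2),.118),ray(S,(236.19,216.29),.118))
# angles by dark masks, rectified onto planes
def rect(c,z,ctr,half=.03,n=240):
    g=np.linspace(-half,half,n); X,Y=np.meshgrid(g+ctr[0],g+ctr[1],indexing="ij")
    P=np.array([proj(c,(x,y,z)) for x,y in zip(X.ravel(),Y.ravel())]).astype(np.float32).reshape(n,n,2)
    return cv2.cvtColor(cv2.remap(c["image"],P[...,0],P[...,1],cv2.INTER_CUBIC),cv2.COLOR_RGB2GRAY),X,Y
for n,c in(("T",T),("S",S)):
    im,X,Y=rect(c,.118,(.4406,-.114),.016); w=np.clip(np.median(im)-8-im.astype(float),0,None)*(np.hypot(X-.4406,Y+.114)<.0155)
    mx,my=(w*X).sum()/w.sum(),(w*Y).sum()/w.sum(); C=np.cov(X.ravel(),Y.ravel(),aweights=w.ravel()); v=np.linalg.eigh(C)[1][:,1]; v*=np.sign(v[1])
    print(n,"slot",mx,my,"psi",np.arctan2(-v[0],v[1]),np.linalg.eigvalsh(C)**.5)
    im,X,Y=rect(c,.091,(.485,-.129),.035); cv2.imwrite(f"pics/tong{n}.png",im[::-1,::-1])
    m=(im<75).astype(np.uint8); print(np.percentile(im,[2,10,50]))
    q=max(cv2.findContours(m,0,1)[0],key=cv2.contourArea); k=np.zeros_like(m); cv2.drawContours(k,[q],-1,1,-1)
    mx,my=X[k>0].mean(),Y[k>0].mean(); print(n,"tongue",k.sum()*(.07/240)**2*1e6,mx,my,"psi",np.arctan2(my+.1143,mx-.4406))
go(telemetry.get_state(),(.4767,-.3877,.19),1.19)
```

```text
drum tri [ 0.4396 -0.1148  0.1188] [ 0.4394 -0.1147  0.118 ] [ 0.4403 -0.1138  0.118 ]
T slot 0.4421700167597077 -0.11657338399069807 psi -0.3473849420431789 [0.0016 0.008 ]
[106. 119. 162.]
T tongue 0.8506944444444446 0.4823640167364016 -0.1522845188284519 psi -0.7380409044904088
S slot 0.44014028016886353 -0.11363508942241272 psi -0.3183470523405318 [0.0025 0.0072]
[ 80.  99. 150.]
S tongue 11.99479166666667 0.4735722128253065 -0.13154354728626963 psi -0.48185594217337574
go [ 0.3285 -0.0553  0.0627] [-0.001 -0.001 -0.866]
```

Units first: shifts go in shares of 0.4 m and turns go in shares of 2 pi rad. So 0.3285 m / 0.4 = 0.8213, 0.06 m / 0.4 = 0.15, -0.866 rad / 6.2832 = -0.1378.

>>> shift_gripper:
  segments:
    - [[0.8213, -0.1383, 0.15, 0, 0, -0.1378], [0.8213, -0.1383, 0.15, 0, 0, -0.1378], [0.8213, -0.1383, 0.15, 0, 0, -0.1378], [0.8213, -0.1383, 0.15, 0, 0, -0.1378], [0.8213, -0.1383, 0.15, 0, 0, -0.1378], [0.8213, -0.1383, 0.15, 0, 0, -0.1378], [0.8213, -0.1383, 0.15, 0, 0, -0.1378], [0.8213, -0.1383, 0.15, 0, 0, -0.1378]]
  finger_gap: 0.085
  grip_n: 60

```text
clock: 1.1
tcp_pos: [0.4762, -0.3884, 0.1931]
orientation: [-0.0, 0.828, 0.56, -0.0]
wrist_force: [-0.4, 0.1, -0.1]
finger_gap: 0.0851
grip_force: 0.0
```

Run:
```python
from h import *
from workcell import env, camrig, ticket, telemetry
s=telemetry.get_state(); print(s["joint_pos"]); go(s,(.4767,-.3877,.122),1.19)
c=camrig.read_camera("scene"); cv2.imwrite("pics/s1.png",cv2.resize(c["image"][190:340,200:380,::-1],None,fx=4,fy=4))
```

```text
[-8.14505650e-01  4.12246495e-01  4.15995053e-02  1.20085074e+00
 -4.62135951e-04  1.13754271e+00]
go [0.0008 0.0003 0.0711] [-0.001  0.    -0.   ]
```

View pics/s1.png

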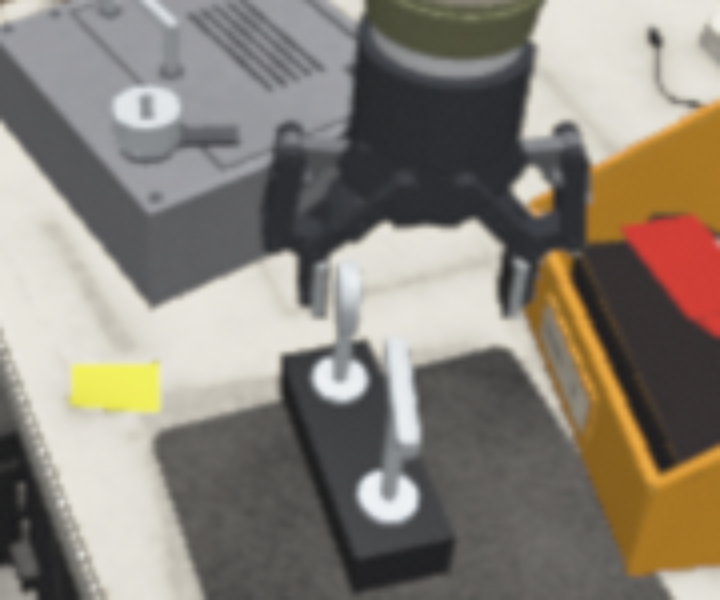

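The open gripper straddles the T bar, which is at (400,390) in the crop, and the disc key at (345,310) lies outside the fingers' plane. Now I go down and close.

In the tool's units: 0.071 m / 0.4 = 0.1775, 0.06 m / 0.4 = 0.15.

>>> shift_gripper:
  segments:
    - [[0, 0, 0.075, 0, 0, 0], [0, 0, 0.15, 0, 0, 0], [0, 0, 0.1775, 0, 0, 0], [0, 0, 0.1775, 0, 0, 0]]
  finger_gap: 0.06
  grip_n: 60

```text
clock: 1.65
tcp_pos: [0.4758, -0.3886, 0.1221]
orientation: [-0.001, 0.829, 0.56, -0.0]
wrist_force: [-0.5, 0.3, 0.3]
finger_gap: 0.0601
grip_force: 0.0
```

>>> shift_gripper:
  segments:
    - [[0, 0, 0, 0, 0, 0], [0, 0, 0, 0, 0, 0], [0, 0, 0, 0, 0, 0], [0, 0, 0, 0, 0, 0], [0, 0, 0, 0, 0, 0]]
  finger_gap: 0
  grip_n: 60

```text
clock: 2.28
tcp_pos: [0.4774, -0.3888, 0.1235]
orientation: [0.001, 0.828, 0.56, 0.0]
wrist_force: [-0.0, 1.0, 6.2]
finger_gap: 0.0113
grip_force: 59.3
```

Run:
```python
from h import *
from workcell import env, camrig, ticket, telemetry
s=telemetry.get_state(); print(s["wrist_force"],s["ft_torque"],s["tcp_pos"])
```

```text
[-0.01432844  0.98602132  6.1533622 ] [-0.03235588  0.11716351 -0.01054416] [ 0.47736381 -0.38879163  0.12352958]
```

In the tool's units: -0.135 m / 0.4 = -0.3375, -0.13 m / 0.4 = -0.325.

>>> shift_gripper:
  segments:
    - [[0, 0, -0.075, 0, 0, 0], [0, 0, -0.2, 0, 0, 0], [0, 0, -0.325, 0, 0, 0], [0, 0, -0.3375, 0, 0, 0], [0, 0, -0.3375, 0, 0, 0]]

```text
clock: 2.9
tcp_pos: [0.4767, -0.388, 0.2566]
orientation: [-0.0, 0.828, 0.56, -0.0]
wrist_force: [-0.3, -0.2, -2.4]
finger_gap: 0.0109
grip_force: 58.8
```

Run:
```python
from h import *
from workcell import env, camrig, ticket, telemetry
s=telemetry.get_state(); print(s["joint_pos"],s["tcp_pos"],s["orientation"],s["wrist_force"]); go(s,(.4403,-.115,.255),1.2408)
```

```text
[-8.13692251e-01  3.91942975e-01  1.67166082e-01  1.34666657e+00
 -1.18380897e-05  1.13795101e+00] [ 0.47667749 -0.38797073  0.25660984] [-3.18367460e-04  8.28162637e-01  5.60487771e-01 -5.80714893e-05] [-0.31930318 -0.2189821  -2.37713877]
go [ 0.2399 -0.1352  0.0018] [-0.001 -0.    -0.051]
```

In the tool's units: 0.24 m / 0.4 = 0.6, -0.135 m / 0.4 = -0.3375, -0.05 rad / 6.2832 = -0.008.

>>> shift_gripper:
  segments:
    - [[0.6, -0.3375, 0, 0, 0, -0.008], [0.6, -0.3375, 0, 0, 0, -0.008], [0.6, -0.3375, 0, 0, 0, -0.008], [0.6, -0.3375, 0, 0, 0, -0.008], [0.6, -0.3375, 0, 0, 0, -0.008], [0.6, -0.3375, 0, 0, 0, -0.008], [0.6, -0.3375, 0, 0, 0, -0.008]]

```text
clock: 3.78
tcp_pos: [0.4404, -0.1155, 0.256]
orientation: [-0.001, 0.814, 0.581, -0.001]
wrist_force: [-0.4, -0.2, -1.9]
finger_gap: 0.0109
grip_force: 58.9
```

Run:
```python
from h import *
from workcell import env, camrig, ticket, telemetry
s=telemetry.get_state(); print(s["tcp_pos"]); go(s,(.4403,-.115,.255),1.2408)
a=camrig.read_camera("top");b=camrig.read_camera("scene"); np.savez("top2.npz",**a);np.savez("scene2.npz",**b)
f=lambda im,u,v:cv2.resize(im[v:v+80,u:u+80,::-1],None,fx=5,fy=5,interpolation=2)
cv2.imwrite("pics/i2.png",np.hstack([f(a["image"],245,165),f(b["image"],200,150)]))
```

```text
[ 0.44038736 -0.11546885  0.25600601]
go [ 0.0004 -0.0002  0.001 ] [-0.002  0.    -0.001]
```

View pics/i2.png

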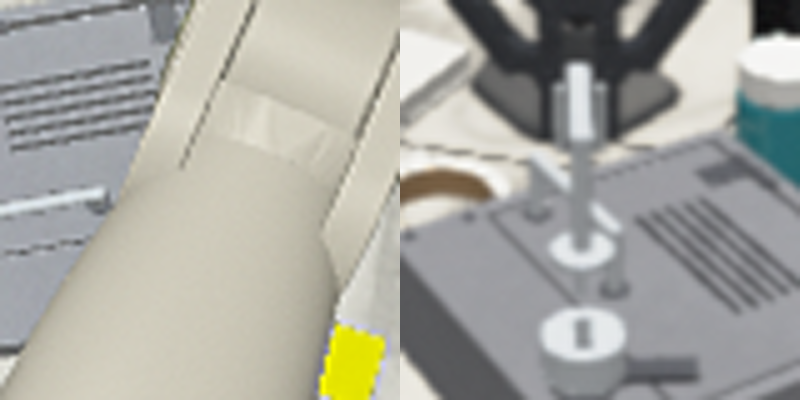

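The key hangs straight: its flange centre is at crop (581,247) and the drum's slot centre at (583,333). I compare both with their projections.

Run:
```python
from h import *
S=load("scene2"); x0,y0=200,150
im=cv2.resize(S["image"][y0:y0+80,x0:x0+80],None,fx=8,fy=8,interpolation=2); hsv=cv2.cvtColor(im,cv2.COLOR_RGB2HSV)
m=((hsv[...,2]>190)&(hsv[...,1]<30)).astype(np.uint8)
for q in cv2.findContours(m,0,1)[0]:
    if cv2.contourArea(q)>64*15:
        e=cv2.fitEllipse(cv2.convexHull(q)); c=[(e[0][0]+.5)/8-.5+x0,(e[0][1]+.5)/8-.5+y0]
        print(c,np.array(e[1])/8,"z.1715",ray(S,c,.1715)[:2],"z.118",ray(S,c,.118)[:2])
```

```text
[204.349515914917, 231.2619400024414] [ 6.30175543 30.36313438] z.1715 [ 0.33326186 -0.20277023] z.118 [ 0.34730824 -0.14074344]
[236.15546798706055, 216.23404693603516] [10.96999645 17.36116982] z.1715 [ 0.41733055 -0.17816723] z.118 [ 0.44027718 -0.11353574]
[235.84319686889648, 199.2857666015625] [ 7.55415916 12.83710194] z.1715 [ 0.44051211 -0.11301047] z.118 [ 0.46591294 -0.04148091]
[240.7509422302246, 193.20679092407227] [3.01185513 7.50029469] z.1715 [ 0.46166795 -0.09211584] z.118 [ 0.48930852 -0.0183742 ]
[202.97448205947876, 192.33054733276367] [ 4.64182377 18.66805267] z.1715 [ 0.37250099 -0.05258572] z.118 [0.39070156 0.02534094]
[216.93146514892578, 178.93113136291504] [23.16881943 37.35295486] z.1715 [ 0.42580773 -0.00312749] z.118 [0.44965182 0.08003525]
[235.63203048706055, 170.1800365447998] [ 5.84222078 16.32509804] z.1715 [0.48977131 0.02267715] z.118 [0.52038715 0.10857179]
[264.0602111816406, 163.14940547943115] [21.21071625 45.71286392] z.1715 [0.58232666 0.03069712] z.118 [0.62274122 0.11744083]
[246.5868148803711, 152.57656502723694] [3.27171326 8.31386471] z.1715 [0.55886414 0.11190635] z.118 [0.59679476 0.20724757]
[222.14274406433105, 150.90556073188782] [ 3.60444665 13.25117302] z.1715 [0.49150471 0.1499236 ] z.118 [0.52230407 0.24928967]
[204.57862043380737, 160.25526809692383] [20.55947304 23.87973022] z.1715 [0.42363911 0.11118297] z.118 [0.44725361 0.20644762]
```

Key and lock are aligned to within about 1 mm. I insert it gently.

In the tool's units: 0.038 m / 0.4 = 0.095, 0.03 m / 0.4 = 0.075.

>>> shift_gripper:
  segments:
    - [[0, 0, 0.0375, 0, 0, 0], [0, 0, 0.0625, 0, 0, 0], [0, 0, 0.075, 0, 0, 0], [0, 0, 0.085, 0, 0, 0], [0, 0, 0.095, 0, 0, 0]]

```text
clock: 4.5
tcp_pos: [0.4408, -0.1153, 0.2192]
orientation: [0.0, 0.814, 0.581, 0.0]
wrist_force: [-0.4, -0.5, -1.7]
finger_gap: 0.011
grip_force: 58.9
```

Run:
```python
from workcell import env, camrig, ticket, telemetry
s=telemetry.get_state(); print(s["tcp_pos"],s["wrist_force"],s["ft_torque"])
```

```text
[ 0.44082449 -0.11528808  0.21919432] [-0.42402189 -0.47728154 -1.67547139] [ 0.02654574 -0.03628224  0.01788999]
```

In the tool's units: 0.0125 m / 0.4 = 0.0313, 0.011 m / 0.4 = 0.0275.

>>> shift_gripper:
  segments:
    - [[0, 0, 0.01, 0, 0, 0], [0, 0, 0.02, 0, 0, 0], [0, 0, 0.0275, 0, 0, 0], [0, 0, 0.0313, 0, 0, 0], [0, 0, 0.0313, 0, 0, 0]]

```text
clock: 5.12
tcp_pos: [0.4408, -0.1153, 0.2074]
orientation: [0.0, 0.814, 0.581, 0.0]
wrist_force: [-1.4, -0.5, 2.9]
finger_gap: 0.0104
grip_force: 59.7
```

Run:
```python
from workcell import env, camrig, ticket, telemetry
s=telemetry.get_state(); print(s["tcp_pos"],s["wrist_force"],s["ft_torque"],s["joint_pos"])
```

```text
[ 0.44083329 -0.11526272  0.20742792] [-1.43587435 -0.45438709  2.87264043] [ 0.17142737  0.3596859  -0.01158188] [-4.32188163e-01  1.03609476e-01 -3.33027511e-01  1.13330073e+00
 -6.32163835e-05  1.46953537e+00]
```

In the tool's units: 0.14 rad / 6.2832 = 0.0223.

>>> shift_gripper:
  segments:
    - [[0, 0, 0, 0, 0, 0], [0, 0, 0, 0, 0, 0.0223], [0, 0, 0, 0, 0, 0.0446], [0, 0, 0, 0, 0, 0.0668], [0, 0, 0, 0, 0, 0.0891]]

```text
clock: 5.75
tcp_pos: [0.4408, -0.115, 0.2074]
orientation: [0.0, 0.943, 0.331, 0.0]
wrist_force: [-1.8, 1.9, 7.2]
finger_gap: 0.0107
grip_force: 60.1
```

Run:
```python
from workcell import env, camrig, ticket, telemetry
s=telemetry.get_state(); print(s["tcp_pos"],s["wrist_force"],s["ft_torque"],s["joint_pos"])
```

```text
[ 0.44083429 -0.11501648  0.20744179] [-1.83282635  1.8808339   7.16140942] [0.41824886 0.44167728 0.20489333] [-4.32008573e-01  1.03562875e-01 -3.33045224e-01  1.13349052e+00
  4.52520439e-04  2.03390367e+00]
```

In the tool's units: 0.54 rad / 6.2832 = 0.0859.

>>> shift_gripper:
  segments:
    - [[0, 0, 0, 0, 0, 0.0223], [0, 0, 0, 0, 0, 0.0446], [0, 0, 0, 0, 0, 0.0668], [0, 0, 0, 0, 0, 0.0859], [0, 0, 0, 0, 0, 0.0859], [0, 0, 0, 0, 0, 0.0859]]

```text
clock: 6.5
tcp_pos: [0.4409, -0.1151, 0.2074]
orientation: [-0.0, 0.998, 0.07, 0.0]
wrist_force: [-0.9, 1.3, 6.5]
finger_gap: 0.0109
grip_force: 60.0
```

Run:
```python
from workcell import env, camrig, ticket, telemetry
s=telemetry.get_state(); print(s["tcp_pos"],s["wrist_force"],s["ft_torque"],s["joint_pos"])
```

```text
[ 0.44086333 -0.115059    0.20741965] [-0.93144348  1.30004035  6.50724759] [ 0.39471727  0.41488742 -0.04193117] [-4.32049154e-01  1.03614507e-01 -3.33042716e-01  1.13339283e+00
  4.22856617e-04  2.56960502e+00]
```

In the tool's units: -0.09 m / 0.4 = -0.225, -0.05 m / 0.4 = -0.125.

>>> shift_gripper:
  segments:
    - [[0, 0, 0, 0, 0, 0], [0, 0, 0, 0, 0, 0], [0, 0, 0, 0, 0, 0], [0, 0, -0.05, 0, 0, 0], [0, 0, -0.125, 0, 0, 0], [0, 0, -0.225, 0, 0, 0], [0, 0, -0.225, 0, 0, 0]]
  finger_gap: 0.05

```text
clock: 7.38
tcp_pos: [0.4422, -0.1159, 0.2996]
orientation: [0.001, 0.998, 0.07, 0.003]
wrist_force: [0.6, -0.1, -1.1]
finger_gap: 0.0503
grip_force: 0.0
```

Run:
```python
from h import *
from workcell import env, camrig, ticket, telemetry
s=telemetry.get_state(); print(s["joint_pos"]); 
go(s,(.4768,-.0018,.29),1.745)
b=camrig.read_camera("scene"); np.savez("scene3.npz",**b)
cv2.imwrite("pics/i3.png",cv2.resize(b["image"][140:270,170:330,::-1],None,fx=4.5,fy=4.5,interpolation=2))
```

```text
[-4.32213060e-01  6.89215366e-02 -1.43926569e-01  1.35214404e+00
 -9.43010157e-05  2.56959462e+00]
go [ 0.0501 -0.1082  0.0095] [ 6.000e-03 -1.000e-03 -1.605e+00]
```

View pics/i3.png

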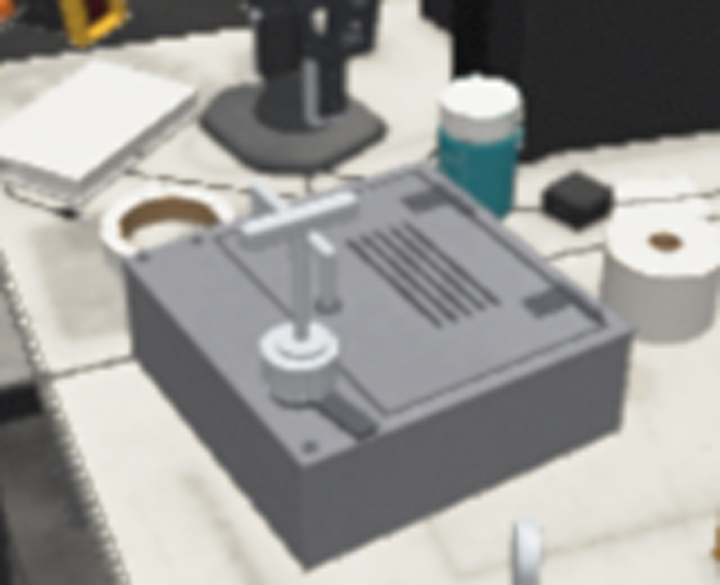

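The key stands upright in the lock with its bar at (300,212). The tongue runs along the ledge to about (365,425), clear of the panel's edge. Now I move to the handle.

In the tool's units: -0.108 m / 0.4 = -0.27, 0.05 m / 0.4 = 0.125, -1.605 rad / 6.2832 = -0.2554.

>>> shift_gripper:
  segments:
    - [[0.125, -0.27, 0.025, 0, 0, -0.2554], [0.125, -0.27, 0.025, 0, 0, -0.2554], [0.125, -0.27, 0.025, 0, 0, -0.2554], [0.125, -0.27, 0.025, 0, 0, -0.2554], [0.125, -0.27, 0.025, 0, 0, -0.2554], [0.125, -0.27, 0.025, 0, 0, -0.2554], [0.125, -0.27, 0.025, 0, 0, -0.2554], [0.125, -0.27, 0.025, 0, 0, -0.2554]]
  finger_gap: 0.07

```text
clock: 8.43
tcp_pos: [0.4745, -0.0012, 0.2851]
orientation: [-0.001, 0.68, 0.733, -0.001]
wrist_force: [-0.9, 0.4, -0.6]
finger_gap: 0.0699
grip_force: 0.0
```

>>> shift_gripper:
  segments:
    - [[0, 0, 0, 0, 0, -0.0167], [0, 0, 0, 0, 0, -0.0167]]

```text
clock: 8.68
tcp_pos: [0.4745, -0.0012, 0.2854]
orientation: [-0.001, 0.643, 0.765, -0.001]
wrist_force: [0.2, 0.1, -0.3]
finger_gap: 0.07
grip_force: 0.0
```

Run:
```python
from h import *
from workcell import env, camrig, ticket, telemetry
s=telemetry.get_state(); print(s["joint_pos"]); 
go(s,(.4768,-.0018,.129),1.745)
```

```text
[-1.71916738e-01  1.11812720e-01 -1.30735915e-01  1.33053327e+00
 -1.34040529e-04  1.22610578e+00]
go [-0.001   0.0025  0.1564] [-0.002 -0.001 -0.001]
```

In the tool's units: 0.156 m / 0.4 = 0.39, 0.15 m / 0.4 = 0.375.

>>> shift_gripper:
  segments:
    - [[-0.0025, 0.0063, 0.1, 0, 0, 0], [-0.0025, 0.0063, 0.225, 0, 0, 0], [-0.0025, 0.0063, 0.325, 0, 0, 0], [-0.0025, 0.0063, 0.375, 0, 0, 0], [-0.0025, 0.0063, 0.39, 0, 0, 0], [-0.0025, 0.0063, 0.39, 0, 0, 0]]

```text
clock: 9.43
tcp_pos: [0.4777, -0.0019, 0.1307]
orientation: [-0.0, 0.643, 0.766, -0.0]
wrist_force: [-0.2, 0.3, -0.5]
finger_gap: 0.07
grip_force: 0.0
```

Run:
```python
from workcell import env, camrig, ticket, telemetry
s=telemetry.get_state(); print(s["tcp_pos"],s["wrist_force"])
```

```text
[ 0.47769571 -0.00185761  0.13068594] [-0.24552801  0.2619673  -0.46082209]
```

>>> shift_gripper:
  segments:
    - [[0, 0, 0, 0, 0, 0], [0, 0, 0, 0, 0, 0], [0, 0, 0, 0, 0, 0], [0, 0, 0, 0, 0, 0], [0, 0, 0, 0, 0, 0]]
  finger_gap: 0
  grip_n: 40

```text
clock: 10.05
tcp_pos: [0.4777, -0.002, 0.1313]
orientation: [0.0, 0.643, 0.766, -0.0]
wrist_force: [-2.1, 0.6, 5.8]
finger_gap: 0.0085
grip_force: 39.1
```

Run:
```python
from workcell import env, camrig, ticket, telemetry
s=telemetry.get_state(); print(s["tcp_pos"],s["wrist_force"],s["ft_torque"])
```

```text
[ 0.47774967 -0.00197758  0.13127791] [-2.13794658  0.57887485  5.78811433] [-0.07064481  0.47241728 -0.10459003]
```

In the tool's units: -0.071 m / 0.4 = -0.1775, -0.0613 m / 0.4 = -0.1533.

>>> shift_gripper:
  segments:
    - [[0, 0.0118, -0.034, 0, 0, 0], [0, 0.0268, -0.0665, 0, 0, 0], [0, 0.045, -0.0975, 0, 0, 0], [0, 0.066, -0.1265, 0, 0, 0], [0, 0.09, -0.1533, 0, 0, 0], [0, 0.1168, -0.1775, 0, 0, 0], [0, 0.1168, -0.1775, 0, 0, 0]]

```text
clock: 10.92
tcp_pos: [0.5228, 0.0058, 0.2038]
orientation: [-0.0, 0.643, 0.766, -0.001]
wrist_force: [-9.3, -3.2, 8.5]
finger_gap: 0.0081
grip_force: 40.0
```

Run:
```python
from workcell import env, camrig, ticket, telemetry
s=telemetry.get_state(); print(s["tcp_pos"],s["wrist_force"],s["ft_torque"])
```

```text
[0.52281236 0.00583299 0.2038241 ] [-9.31001153 -3.22772816  8.53283973] [-0.86047526  2.00789443 -0.01561734]
```

In the tool's units: 0.0786 m / 0.4 = 0.1965, 0.0643 m / 0.4 = 0.1608.

>>> shift_gripper:
  segments:
    - [[0, 0.0288, -0.0213, 0, 0, 0], [0, 0.0595, -0.0398, 0, 0, 0], [0, 0.0923, -0.055, 0, 0, 0], [0, 0.126, -0.067, 0, 0, 0], [0, 0.1608, -0.0753, 0, 0, 0], [0, 0.1965, -0.0803, 0, 0, 0], [0, 0.1965, -0.0803, 0, 0, 0]]

```text
clock: 11.8
tcp_pos: [0.6032, 0.0197, 0.2371]
orientation: [0.002, 0.643, 0.766, 0.001]
wrist_force: [-0.5, -2.2, 6.3]
finger_gap: 0.0084
grip_force: 41.1
```

Run:
```python
from h import *
from workcell import env, camrig, ticket, telemetry
s=telemetry.get_state(); print(s["tcp_pos"],s["wrist_force"],s["ft_torque"],s["joint_pos"])
b=camrig.read_camera("scene"); cv2.imwrite("pics/i4.png",cv2.resize(b["image"][80:270,150:350,::-1],None,fx=3.1,fy=3.1,interpolation=2))
```

```text
[0.60321698 0.01971489 0.23708656] [-0.49502176 -2.16035408  6.26192005] [-0.43784493  0.34355857 -0.03196103] [-1.00133346e-01  3.69913581e-01  8.71905275e-02  1.28325882e+00
 -2.96968677e-04  1.29670058e+00]
```

View pics/i4.png

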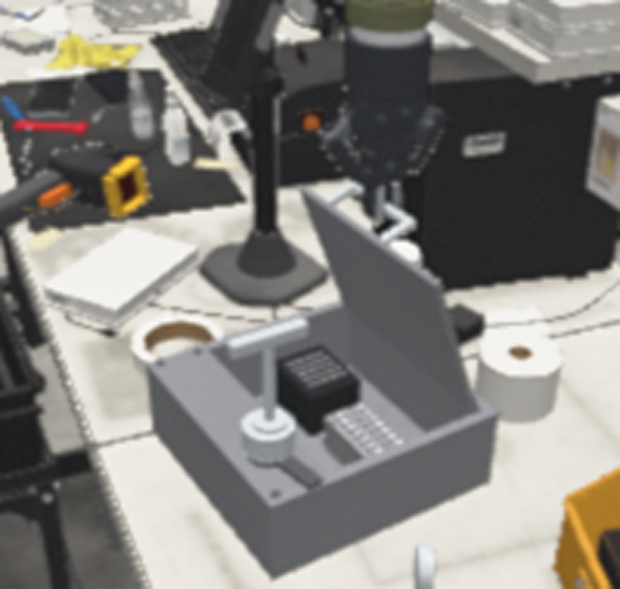

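The panel is at about 1.2 rad, the key stands in the lock at (268,400), and nothing has been disturbed. Before going on I check how far the black box behind is.

Run:
```python
from h import *
S=load("scene0");T=load("top0")
for p in((292,172),(350,160),(318,167)): print(p,ray(S,p,0))
print("tub lid",ray(T,(213,153),.101), "black boxes top-view near edge",ray(T,(190,150),0),ray(T,(165,145),.1))
```

```text
(292, 172) [0.78337655 0.20712537 0.        ]
(350, 160) [1.04917188 0.20590723 0.        ]
(318, 167) [0.89674685 0.20401258 0.        ]
tub lid [0.67298553 0.13689539 0.101     ] black boxes top-view near edge [0.71776297 0.23869071 0.        ] [0.70565728 0.31094994 0.1       ]
```

In the tool's units: 0.0594 m / 0.4 = 0.1485, 0.0428 m / 0.4 = 0.107.

>>> shift_gripper:
  segments:
    - [[0, 0.0358, -0.0015, 0, 0, 0], [0, 0.0718, 0.0008, 0, 0, 0], [0, 0.107, 0.0065, 0, 0, 0], [0, 0.1485, 0.018, 0, 0, 0], [0, 0.1485, 0.018, 0, 0, 0], [0, 0.1485, 0.018, 0, 0, 0]]

```text
clock: 12.6
tcp_pos: [0.6623, 0.03, 0.2292]
orientation: [0.003, 0.643, 0.766, 0.002]
wrist_force: [3.8, -3.7, 5.3]
finger_gap: 0.0086
grip_force: 40.6
```

Run:
```python
from h import *
from workcell import env, camrig, ticket, telemetry
s=telemetry.get_state(); print(s["tcp_pos"],s["wrist_force"],s["ft_torque"],s["joint_pos"])
d=s["tcp_pos"][:2]-np.array([.5165,-.0408]); x=d@[np.cos(.174),np.sin(.174)]; print("theta",np.arctan2(s["tcp_pos"][2]-.003-.085,.106-x)-.2821)
```

```text
[0.66227774 0.02995971 0.22916064] [ 3.83371276 -3.68175546  5.27569802] [-0.55724167 -0.87940632 -0.00920984] [-7.57828340e-02  4.90593225e-01  2.52149250e-01  1.32573099e+00
  5.38440253e-05  1.32109813e+00]
theta 1.6280221838718874
```

In the tool's units: -0.11 m / 0.4 = -0.275, -0.09 m / 0.4 = -0.225.

>>> shift_gripper:
  segments:
    - [[0, 0, 0, 0, 0, 0], [0, 0, 0, 0, 0, 0], [0, 0, 0, 0, 0, 0], [0, 0, -0.05, 0, 0, 0], [0, 0, -0.125, 0, 0, 0], [0, 0, -0.225, 0, 0, 0], [0, 0, -0.275, 0, 0, 0], [0, 0, -0.275, 0, 0, 0]]
  finger_gap: 0.026

```text
clock: 13.6
tcp_pos: [0.6602, 0.0302, 0.3383]
orientation: [0.001, 0.643, 0.766, 0.001]
wrist_force: [0.7, -0.0, -0.8]
finger_gap: 0.026
grip_force: 0.0
```

Run:
```python
from h import *
from workcell import env, camrig, ticket, telemetry
s=telemetry.get_state(); print(s["tcp_pos"],s["wrist_force"])
b=camrig.read_camera("scene"); np.savez("scene5.npz",**b); cv2.imwrite("pics/i5.png",cv2.resize(b["image"][80:340,150:350,::-1],None,fx=2.3,fy=2.3,interpolation=2))
```

```text
[0.66024075 0.03023536 0.33834105] [ 0.65202949 -0.0210147  -0.7952222 ]
```

View pics/i5.png

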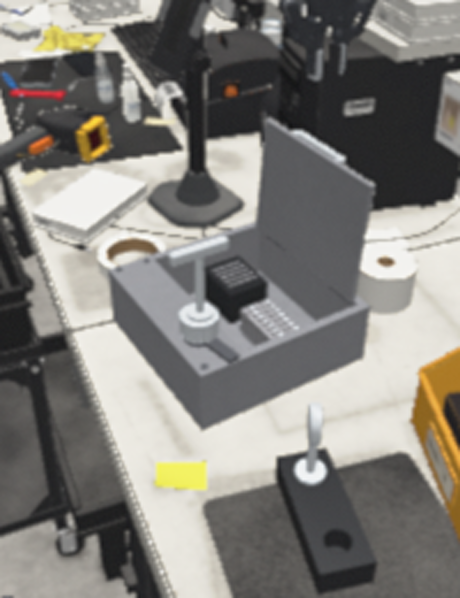

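The panel stands upright with its top corners at crop (265,120) and (373,185). The key is upright in the lock at (200,290), the disc key is still in the rest, and the gripper is clear. I check the angle from those corners.

Run:
```python
from h import *
S=load("scene5"); R=Ro.from_euler("z",.174).as_matrix()
for t in(1.4,1.5,1.6,1.7):
    print(t,[np.round((proj(S,R@[.106-.162*np.cos(t),y,.085+.162*np.sin(t)]+[.5165,-.0408,0])-[150,80])*2.3) for y in(.106,-.106)])
```

```text
1.4 [array([244., 126.]), array([349., 196.])]
1.5 [array([255., 121.]), array([361., 190.])]
1.6 [array([265., 118.]), array([372., 186.])]
1.7 [array([275., 117.]), array([383., 184.])]
```

The corners match an opening of about 1.6 rad, so I hand in.

```bash
python3 -c "
from workcell import env, camrig, ticket, telemetry
print(ticket.hand_in())"
```

```text
the job is handed in; nothing more can be done
None
```

The job is handed in at about 13.7 s: the T key stands upright in the lock, turned about a quarter turn clockwise, the panel is open at about 1.6 rad, the disc-headed key is still in the rest, the things round the work look undisturbed, and the arm is clear; the hand-in returned no verdict.

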